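Seat the spare mask lenses and shut the tray clip

ROBOT

A 6-joint arm with a two-finger parallel gripper is mounted at the origin on the work surface. World frame = base frame: x ahead of the robot, y to its left, z up, the work surface at z = 0. Lengths are in mm, angles in degrees, forces in N, time in s.
With the tool pointing down it reaches from about 275 to 850 mm from the base axis. Payload 5.2 kg.
Tool frame: the origin (TCP) lies at the very end of the fingers, on their centre line; the grasp point (between the pads) lies 19 mm behind it; z points along the fingers, y is the line along which they close (so a half turn about z gives the same grasp; the last joint's range is limited). The gripper opens to 85 mm and grips with 20 to 120 N. Pads are 22 mm wide; open, the fingers measure 114 mm over their backs; the gripper's body (76 mm by 85 mm) begins 54 mm behind the grasp point. The pads swing forward as they close: fully open they stand 13 mm farther back than shut.
Start: joints at [-77.223, 14.817, 87.949, -0, 77.235, -11.62], TCP at [227.198, -500.885, 231.31] pointing down, gripper open.
Joint ranges: [-179.93, 179.93], [-52.35, 119.4], [10.71, 147.94], [-69.91, 249.91], [12.55, 155.21], [-178.61, 178.61]. Speed limits (degrees/s): [147.25, 147.25, 180, 180, 180, 180].

INTERFACE

Orientations are given as [roll, pitch, yaw] about the fixed x, y, z axes, in that order (R = Rz(yaw) Ry(pitch) Rx(roll)).
In Python, from bench import manip, get_image, camera_info gives the robot as it stands. The module is installed in compiled form; this text tells all that it offers.
- The arm moves only by the shell command python3 -m jog 'ROWS' [FORCE]. ROWS is JSON, a list of rows, each a list of 5 numbers: the shift along the tool's x, y, z in mm, then the turn about the tool's z in degrees, then the opening, from 0 (shut) to 1 (fully open). In form: [[dx, dy, dz, twist, claw], ...]. A call has 1 to 20 rows; each row is the pose to reach, as a shift and turn from the pose commanded when the call began, along the tool's axes at that moment; what a row does not reach only later rows make up. A row lasts 1/10 s, in which the tool goes at most 50 mm and 8.59 degrees, less where a joint would pass 70% of its speed; a pose out of reach is approached as far as the arm can. A call with a gripper value outside its range is refused whole. The fingers move at their own pace and stop on an object; FORCE is the grip in N (left out, the last holds). Time passes only in rows, so rows that repeat a pose let the fingers close. It gives the time, the measured TCP pose, the force, the opening and the grip force at its end, in the units of the state.
- manip.read_state(): the state, without advancing time (a new reading comes with each control period).
- get_image(name): name is "scene" or "top" or "wrist"; returns (picture, depth): 384x512x3 uint8, blue, green, red; 384x512 float32, mm along the optical axis (not along the pixel's ray), 0 where there is no reading.
- camera_info(name): a dict with "mtx" (3x3 intrinsics, pixels), "R" (3x3) and "t" (3): a world point X has camera coordinates R X + t. Camera axes: x right, y down, z forward; pixel columns grow to the right and rows downward; lengths in mm; the calibration is good to about 2 mm. A picture is of the moment at which its call begins: read the wrist's pose just before it. camera_info takes no time and is no camera call; for the wrist camera it gives the pose at the moment of the call.
- manip.close_job(): hands the job in; it is judged then, once.
The state is a dict: "time_s": time; "joints": joint angles; "qd": joint speeds; "effort": joint torques, N m; "tcp_pos": TCP position; "ee_rot": TCP orientation; "ft_force": force on the tool from outside, world axes, zero at the start; "ft_torque": the same for the moment, N m; "grip_width": opening from 0.0 (shut) to 1.0 (fully open); "gripper_force": force on a finger pad.
Only numpy, scipy, OpenCV 4.12 (cv2) and the standard library are available. Lean on these libraries where they do the work, as an engineer would, in place of code of your own. Each camera call takes 0.05 s, during which the arm holds its last target. There are 200 camera calls.

TASK

Put the spare mask lenses away by pressing lightly with the fingertips: first press the round lens down until it is fully home on its black seat, then press the rectangular lens down home in the same way, and last press the raised aluminium clip in the middle of the tray down flat so that it keeps both lenses in. Only press, gently: do not grip, pull up or lift anything, leave the whistle, the carabiner and everything around the tray where they are, keep clear of the wall dispenser, and take the hand away at the end.

Things in the scene. Friction and masses are not known exactly. Their poses are not given: they have to be found in the camera images.
- tray: Clear acrylic tray fixed to the ledge, 180 mm along its x, 300 mm along its y, walls 28 mm high, floor 5 mm thick. Origin at the centre of its underside; level, turned about the vertical. Black seats at x = +20 mm, y = +90 and -90 mm in its frame (which lens is on which side changes), the clip between them. The strip at x = -85 to -30 mm holds a whistle and a carabiner.
- round_seat: Black rubber block under the round lens, fixed in the tray, 84 x 96 x 15 mm, axes parallel to the tray's. Origin at the centre of its underside, 5 mm above the ledge; its top is 20 mm above the ledge.
- rect_seat: The same block under the rectangular lens.
- round_top (a point): Middle of the upper face of the round lens: where to press it. Lens 60 mm across, flange 5 mm thick, with an 18 mm wide ear on either side along y (96 mm over the ears). Home, this point is 25 mm above the ledge; at the start 7 to 10 mm higher. The lens moves only straight up and down.
- rect_top (a point): Middle of the upper face of the rectangular lens: where to press it. Lens 60 mm (x) by 78 mm (y) with the same ears and flange. Home, this point is 25 mm above the ledge; at the start 7 to 10 mm higher. The lens moves only straight up and down.
- round_lens (a joint): Gap in m under the round lens's flange: 0.007 to 0.010 at the start, 0 = home, stop at -0.0015. It slides with about 2.5 N of friction and stays where it is left.
- rect_lens (a joint): The same for the rectangular lens.
- clip_hinge (a point): Middle of the clip's hinge axis, fixed on the tray at x = +72 mm in its frame, 29 mm above the ledge. The axis is parallel to the tray's y. From here the clip reaches towards the tray's -x.
- clip_tip (a point): Upper side of the clip at its free edge, 70 mm from the hinge. T-shaped aluminium clip, arm 30 mm wide, 4 mm thick; cross-bar 100 mm wide, 16 mm deep, centred 58 mm from the hinge. Raised at the start, tip 66 to 81 mm above the ledge; flat, its upper face is 31 mm above the ledge. A straight downward press 42 mm from the hinge (horizontally) meets it at any starting angle.
- clip (a joint): Angle of the clip in rad: 0 = flat, 0.5 to 0.75 at the start, stop at -0.05. It turns with about 0.08 N m of friction (2 N at 42 mm) and stays where it is left.
- whistle: Red plastic whistle, 46 x 18 x 22 mm, loose in the tray's front strip. Origin at its underside. Leave alone.
- carabiner: Small steel carabiner, 66 x 34 x 8 mm, loose in the tray's front strip. Origin at its underside. Leave alone.
- refill: White bottle, 40 mm across, 110 mm high, loose near a back corner of the tray. Origin at its underside. Leave alone.
- torch: Black dive torch lying on the ledge, 120 mm long, 36 mm high, beside the tray. Origin at its underside. Leave alone.
- goggle_case: Grey goggle case, 80 x 170 x 50 mm, beside the tray. Origin at its underside. Leave alone.
- beaker: White mug, 72 mm across, 90 mm high, near a back corner of the tray. Origin at its underside. Leave alone.
- dispenser: Frosted white push dispenser on a tiled panel 260 mm wide and 300 mm high at the left side of the ledge; it reaches 35 mm towards the robot's work space (-y) from its origin. Origin at the ledge. Keep clear.

How it is judged (in metres and radians):
On the way, in this order (a step that is already met when the one before it is completed fails the run):
1. the round lens is pressed home (value of joint round_lens below 0.002 m), for 0.1 s.
2. the rectangular lens is pressed home (value of joint rect_lens below 0.002 m), for 0.1 s.
3. the clip is pressed flat (value of joint clip below 0.1 rad), for 0.1 s.
At the end, for the whole second after the job is handed in: Both lenses are within 2 mm of home, the clip is within 0.1 rad of flat, and the loose things are within 15 mm of where they began (value of joint each of round_lens, rect_lens below 0.002 m and value of joint clip below 0.1 rad and distance of each of whistle, carabiner, refill, torch, goggle_case, beaker from where it was at the start of the episode below 0.015 m); the robot touches nothing.
It fails at once if a lens or its seat is pressed harder than 20 N (contact force between any of round_seat, rect_seat and anything else above 20 N).
It fails at once if the tray or its clip is pressed harder than 20 N (contact force between tray and anything else above 20 N).
It fails at once if a lens is pulled up (gap over 14 mm) or the clip pulled further open (over 1.1 rad) (value of joint any of round_lens, rect_lens above 0.014 m or value of joint clip above 1.1 rad).
It fails at once if a loose thing is moved or lifted by more than 15 mm (distance of any of whistle, carabiner, refill, torch, goggle_case, beaker from where it was at the start of the episode above 0.015 m).
It fails at once if the dispenser is pushed with more than 2 N (contact force between dispenser and anything else above 2 N).
It also fails if it takes over 48 s, if anything falls off the work surface, if the arm or the gripper's body presses on something with over 40 N, if the wrist force passes 120 N, or if a joint passes its speed limit or range.

## Working session

There is one attempt and no reset: what is moved stays moved. The work goes in short steps, Python scripts to look and compute and a shell command to move; the robot and the scene stay as the last step left them, time stands still between calls to the robot, and variables do not carry over. Pictures are saved under pics/ and viewed, at most 10 in all, crops included, and the job is handed in when it is done.

```bash
mkdir -p pics
python3 - <<'E'
from bench import manip,get_image,camera_info
import cv2,numpy as np
for n in("top","scene"):
    p,d=get_image(n);cv2.imwrite(f"pics/{n}0.png",p);np.save(f"pics/{n}d0.npy",d)
    c=camera_info(n);print(n,c)
print(manip.read_state())
E
```

```text
top {'mtx': array([[436.49459434,   0.        , 257.03812398],
       [  0.        , 436.49459434, 192.65047069],
       [  0.        ,   0.        ,   1.        ]]), 'R': array([[ 0.00782942, -0.99988127, -0.01327211],
       [-0.99639304, -0.00667922, -0.08459492],
       [ 0.08449623,  0.01388656, -0.99632703]]), 't': array([ 148.76489112,  595.12527675, 1093.86053576])}
scene {'mtx': array([[416.33270694,   0.        , 250.40386453],
       [  0.        , 416.33270694, 192.49024137],
       [  0.        ,   0.        ,   1.        ]]), 'R': array([[ 0.10313282,  0.99457699, -0.01342479],
       [ 0.5387044 , -0.0671968 , -0.83981079],
       [-0.83615859,  0.07938006, -0.54271319]]), 't': array([-216.14943812, -260.86027696, 1718.38104641])}
{'time_s': 0.1, 'joints': array([-7.72232366e+01,  1.48559310e+01,  8.80057924e+01, -3.43615076e-04,
        7.72349652e+01, -1.16206035e+01]), 'qd': array([-0.06921738, -0.07619633, -0.19209802, -0.05204875,  0.01147296,
        0.02378932]), 'effort': array([ 1.81748583e-03, -4.46970212e+01, -2.91247362e+01, -2.10425933e-04,
        6.40134938e-03, -4.09948001e-06]), 'tcp_pos': array([ 227.0857772 , -500.4001998 ,  230.54296881]), 'ee_rot': array([-1.79905226e+02, -1.91478729e-02,  2.43974272e+01]), 'ft_force': array([-0.17970151, -0.37185033, -0.11045739]), 'ft_torque': array([ 0.00844662, -0.02897846, -0.03935867]), 'gripper_force': 0.0, 'grip_width': 1.0017066065138809}
```

View pics/top0.png

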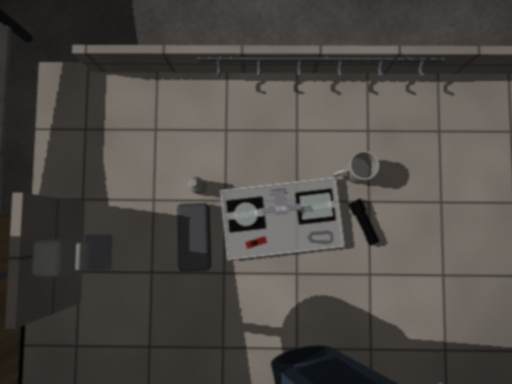

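View pics/scene0.png

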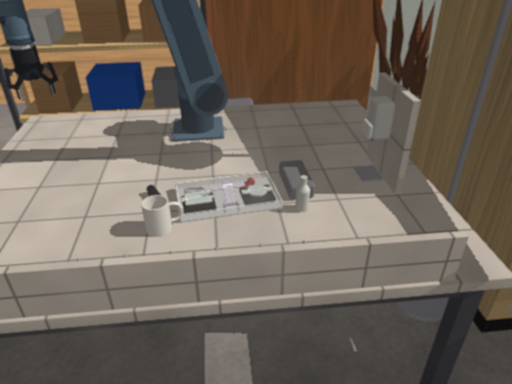

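The top view shows the tray at about (221–344, 178–260). The round lens is at (246,214) and the rectangular lens at (317,206). The clip hinge is at about (279,188), towards the back, and the whistle and carabiner are on the robot's side. Next I'll measure the black seats.

```bash
cat > h.py <<'E'
import numpy as np,cv2
def ray(c,uv,z):
    uv=np.atleast_2d(uv).astype(float);R,t=c["R"],c["t"]
    d=(np.linalg.inv(c["mtx"])@np.c_[uv,np.ones(len(uv))].T).T@R
    o=-R.T@t
    return o+d*((z-o[2])/d[:,2])[:,None]
E
python3 - <<'E'
from bench import manip,get_image,camera_info
from h import *
p=cv2.imread("pics/top0.png");c=camera_info("top");d=np.load("pics/topd0.npy")
g=p.max(2)
C=[]
for nm,(u0,u1,v0,v1) in dict(round=(215,270,185,240),rect=(288,342,180,230)).items():
    m=(g[v0:v1,u0:u1]<45).astype(np.uint8)
    n,l,s,_=cv2.connectedComponentsWithStats(m,connectivity=8)
    k=[i for i in range(1,n) if s[i,4]>30];print(nm,s[k].tolist())
    pts=np.argwhere(np.isin(l,k))[:,::-1]+[u0,v0]
    W=ray(c,pts,20)[:,:2].astype(np.float32)
    r=cv2.minAreaRect(W);print(r);C.append(np.array(r[0]))
C=np.array(C);v=C[0]-C[1];print("dist",np.linalg.norm(v),"yaw",np.degrees(np.arctan2(v[1],v[0]))-90,"mid",C.mean(0))
big=cv2.resize(p[165:270,205:360],None,fx=5,fy=5,interpolation=cv2.INTER_CUBIC)
cv2.imwrite("pics/crop.png",cv2.convertScaleAbs(big,alpha=1.6))
E
```

```text
round [[12, 12, 36, 15, 242], [14, 32, 36, 15, 261]]
((539.4625854492188, 181.9027557373047), (79.57801055908203, 91.04630279541016), 7.1200361251831055)
rect [[8, 9, 36, 14, 114], [10, 31, 37, 13, 151]]
((561.0816040039062, 4.2346954345703125), (79.70258331298828, 91.65021514892578), 6.764857292175293)
dist 178.97855071210063 yaw 6.937762212377308 mid [550.27209473  93.06872559]
```

View pics/crop.png

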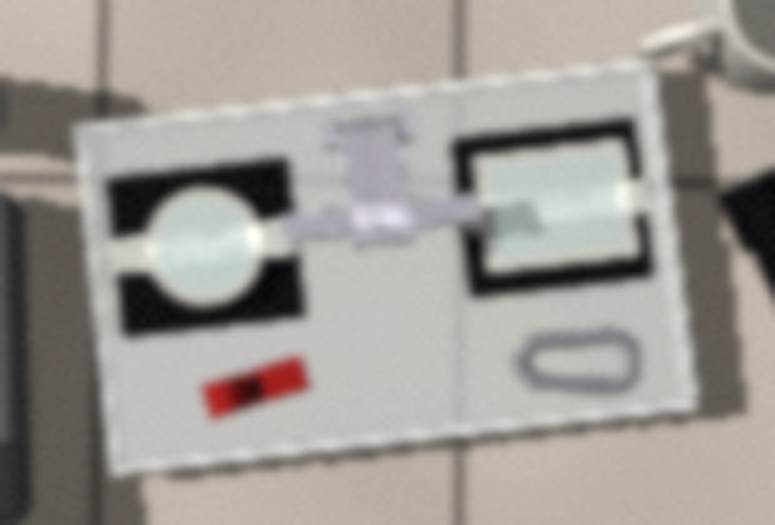

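The fit agrees with what is given: the seats are 179 mm apart (180 expected) and the tray yaw is 6.9°. Presses go at round (539.5, 182), rect (561, 4) and clip (560, 94). I'll move above the round lens with the fingers shut.

```bash
python3 -m jog '[[566.4,-492.8,60,17.5,0],[566.4,-492.8,60,17.5,0],[566.4,-492.8,60,17.5,0],[566.4,-492.8,60,17.5,0],[566.4,-492.8,60,17.5,0],[566.4,-492.8,60,17.5,0],[566.4,-492.8,60,17.5,0],[566.4,-492.8,60,17.5,0],[566.4,-492.8,60,17.5,0],[566.4,-492.8,60,17.5,0],[566.4,-492.8,60,17.5,0],[566.4,-492.8,60,17.5,0],[566.4,-492.8,60,17.5,0],[566.4,-492.8,60,17.5,0],[566.4,-492.8,60,17.5,0],[566.4,-492.8,60,17.5,0],[566.4,-492.8,110,17.5,0],[566.4,-492.8,110,17.5,0],[566.4,-492.8,111,17.5,0],[566.4,-492.8,111,17.5,0]]' 20
python3 - <<'E'
from bench import manip,get_image,camera_info
import cv2
print(camera_info("wrist"))
p,d=get_image("wrist");cv2.imwrite("pics/w1.png",p);print(manip.read_state())
E
```

```text
time_s: 2.1
tcp_pos: [540.3, 181.3, 121.9]
ee_rot: [180.0, -0.1, 6.8]
ft_force: [-0.0, -0.3, -0.6]
grip_width: 0.002
gripper_force: 0.0
{'mtx': array([[339.66684829,   0.        , 255.39765687],
       [  0.        , 339.66684829, 191.82427979],
       [  0.        ,   0.        ,   1.        ]]), 'R': array([[ 1.18553926e-01, -9.92947561e-01, -3.26998705e-04],
       [-9.52429758e-01, -1.13809366e-01,  2.82710070e-01],
       [-2.80753490e-01, -3.32049454e-02, -9.59205353e-01]]), 't': array([114.85199422, 528.38045744, 432.83257299])}
{'time_s': 2.15, 'joints': array([ 7.34120809e+00,  2.21508078e+01,  9.37440808e+01, -3.28634201e-03,
        6.39346287e+01,  9.05011167e+01]), 'qd': array([ 0.06718937, -0.34445605, -0.10306342,  0.06241936, -0.30641789,
       -0.02863687]), 'effort': array([ 1.14361660e-01, -4.77427268e+01, -2.52464622e+01,  6.07335460e-03,
        3.19070241e-02, -3.04731228e-03]), 'tcp_pos': array([540.65383029, 181.35197392, 122.30456083]), 'ee_rot': array([ 1.79998535e+02, -1.70502019e-01,  6.84153321e+00]), 'ft_force': array([ 1.3666428 , -0.59919537,  0.07524825]), 'ft_torque': array([-0.02550491,  0.02384645,  0.02035284]), 'gripper_force': 0.0, 'grip_width': 0.004933459894812501}
```

View pics/w1.png

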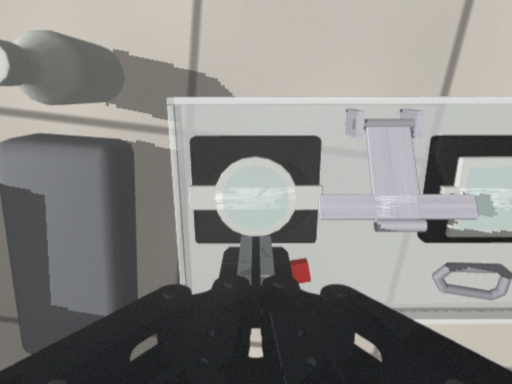

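The wrist view shows the fingertips at (256,240) and the round lens centred at (255,197), with its ears and seat clear of the fingers. I'll check the lens and hinge positions by ray from here.

```bash
python3 - <<'E'
from bench import camera_info
from h import *
c=camera_info("wrist")
print(ray(c,[255.5,197],33),ray(c,[(191,136),(320,136),(190,243),(317,243)],20),ray(c,[388,123],31))
E
python3 -m jog '[[0,0,20,0,0],[0,0,40,0,0],[0,0,60,0,0],[0,0,74,0,0],[0,0,78,0,0],[0,0,80,0,0],[0,0,80,0,0]]'
```

```text
[[539.4812063  180.02670091  33.        ]] [[575.6814434  231.19018677  20.        ]
 [586.70860311 138.83649374  20.        ]
 [491.51904377 226.46580314  20.        ]
 [503.43806204 126.74902695  20.        ]] [[601.99074222  96.56479269  31.        ]]
time_s: 2.85
tcp_pos: [540.4, 181.8, 41.5]
ee_rot: [-180.0, -0.1, 6.9]
ft_force: [0.0, 0.4, 0.7]
grip_width: 0.001
gripper_force: 0.0
```

```bash
python3 -m jog '[[0,0,2,0,0],[0,0,4,0,0],[0,0,5,0,0],[0,0,6,0,0],[0,0,7,0,0],[0,0,8,0,0],[0,0,9,0,0],[0,0,10,0,0],[0,0,11,0,0],[0,0,12,0,0],[0,0,12,0,0]]'
```

```text
time_s: 3.95
tcp_pos: [539.5, 181.9, 28.2]
ee_rot: [-180.0, -0.0, 6.9]
ft_force: [-0.1, 0.0, 1.2]
grip_width: 0.0
gripper_force: 0.4
```

```bash
python3 -m jog '[[0,0,0.5,0,0],[0,0,1,0,0],[0,0,1.5,0,0],[0,0,2,0,0],[0,0,2,0,0],[0,0,2,0,0]]'; python3 -m jog '[[0,0,0.5,0,0],[0,0,1,0,0],[0,0,1,0,0],[0,0,1,0,0]]'
```

```text
time_s: 4.55
tcp_pos: [539.5, 181.9, 26.2]
ee_rot: [-180.0, -0.0, 6.9]
ft_force: [-1.4, -0.2, 1.9]
grip_width: -0.002
gripper_force: 0.6
time_s: 4.95
tcp_pos: [539.5, 181.9, 25.2]
ee_rot: [-180.0, 0.0, 6.9]
ft_force: [-0.1, 0.7, 0.3]
grip_width: 0.0
gripper_force: 0.6
```

```bash
for i in 1; do python3 -m jog '[[0,0,0.3,0,0],[0,0,0.6,0,0],[0,0,0.6,0,0],[0,0,0.6,0,0]]'
python3 - <<'E'
from bench import manip,get_image
import numpy as np
f=[]
for i in range(6): get_image("wrist"); f.append(manip.read_state()["ft_force"][2])
print(np.mean(f),np.std(f))
E
done
```

```text
time_s: 5.35
tcp_pos: [539.5, 181.9, 24.7]
ee_rot: [-180.0, 0.0, 6.9]
ft_force: [-0.3, 1.5, 1.8]
grip_width: 0.001
gripper_force: 0.9
1.6469447629130218 0.6076212311079858
```

The press is light and steady at about 1.6 N, with the TCP at 24.7 mm, which should be home. I'll rise straight up, move over the rectangular lens and check the gap.

```bash
python3 -m jog '[[0,0,-10,0,0],[0,0,-40,0,0],[0,0,-80,0,0],[0,0,-95,0,0],[0,0,-97,0,0],[0,0,-97,0,0],[0,0,-97,0,0]]'
python3 - <<'E'
from bench import manip,get_image,camera_info
import cv2,numpy as np
c=camera_info("wrist");p,d=get_image("wrist");cv2.imwrite("pics/w2.png",p)
v,u=np.mgrid[:384,:512];K=c["mtx"]
P=np.stack([(u-K[0,2])/K[0,0]*d,(v-K[1,2])/K[1,1]*d,d],-1)
W=(P-c["t"])@c["R"];np.save("pics/W2.npy",W)
def z(n,u0,u1,v0,v1):
    q=W[v0:v1,u0:u1,2];print(n,np.median(q),q.std())
z("lens",235,275,180,215);z("earL",193,210,190,205);z("earR",300,315,190,205);z("seat",195,215,145,175);z("seat2",195,210,215,235);z("floor",330,350,240,290);z("rect",480,510,165,185)
print(manip.read_state()["tcp_pos"])
E
```

```text
time_s: 6.35
tcp_pos: [538.5, 181.7, 120.4]
ee_rot: [180.0, 0.1, 6.9]
ft_force: [-0.4, 0.2, -1.0]
grip_width: 0.003
gripper_force: 0.0
lens 26.185627040869214 15.553276143666606
earL 25.85277405979348 21.122478380375398
earR 25.700832317594777 1.3053072796075185
seat 21.182654263033683 9.929963964607206
seat2 21.065063018799172 0.718915691233292
floor 6.339572821787067 52.79388902800625
rect 36.22962512782156 13.150193198337835
[538.38070203 181.68890362 120.20610187]
```

View pics/w2.png

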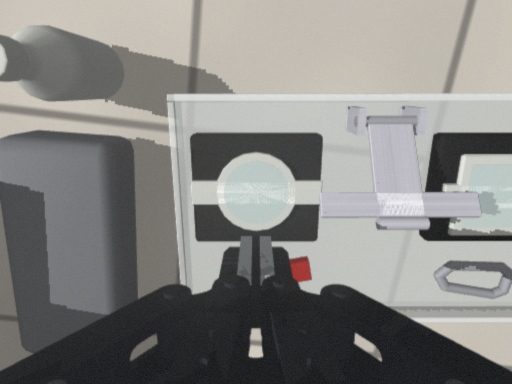

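The depth image puts the round lens 5.0 mm above its seat, so it is home. The rectangular lens is about 10 mm up, and the clip is undisturbed. Next is the rectangular lens.

```bash
python3 -m jog '[[0,45,0,0,0],[0,90,0,0,0],[0,135,0,0,0],[0,179,0,0,0],[0,179,0,0,0],[0,179,20,0,0],[0,179,45,0,0],[0,179,65,0,0],[0,179,75,0,0],[0,179,79,0,0],[0,179,79,0,0],[0,179,79,0,0]]'
```

```text
time_s: 7.6
tcp_pos: [561.6, 4.3, 43.4]
ee_rot: [180.0, -0.1, 6.9]
ft_force: [-0.0, -1.4, 0.6]
grip_width: 0.0
gripper_force: 0.0
```

```bash
python3 - <<'E'
from bench import manip
print(manip.read_state()["tcp_pos"])
E
python3 -m jog '[[0,0,1,0,0],[0,0,2,0,0],[0,0,3,0,0],[0,0,4,0,0],[0,0,5,0,0],[0,0,6,0,0],[0,0,7,0,0],[0,0,8,0,0],[0,0,9,0,0],[0,0,10,0,0],[0,0,11,0,0],[0,0,12,0,0],[0,0,12,0,0]]'
```

```text
[561.6097845    4.25990561  43.41402735]
time_s: 8.9
tcp_pos: [560.9, 4.2, 30.6]
ee_rot: [-180.0, 0.0, 6.9]
ft_force: [0.6, 0.9, 0.4]
grip_width: -0.002
gripper_force: 0.3
```

```bash
python3 -m jog '[[0,0,1,0,0],[0,0,2,0,0],[0,0,3,0,0],[0,0,4,0,0],[0,0,4.5,0,0],[0,0,5,0,0],[0,0,5.3,0,0],[0,0,5.3,0,0],[0,0,5.3,0,0]]'
```

```text
time_s: 9.8
tcp_pos: [561.0, 4.1, 25.3]
ee_rot: [-180.0, 0.0, 6.9]
ft_force: [-0.3, -0.7, 0.7]
grip_width: 0.001
gripper_force: 0.5
```

```bash
python3 -m jog '[[0,0,0.3,0,0],[0,0,0.6,0,0],[0,0,0.6,0,0],[0,0,0.6,0,0],[0,0,0.6,0,0]]'; python3 -m jog '[[0,0,-10,0,0],[0,0,-40,0,0],[0,0,-80,0,0],[0,0,-97,0,0],[0,0,-97,0,0],[0,0,-97,0,0],[0,0,-97,0,0]]'
python3 - <<'E'
from bench import manip,get_image,camera_info
import cv2,numpy as np
c=camera_info("wrist");p,d=get_image("wrist");cv2.imwrite("pics/w3.png",p)
v,u=np.mgrid[:384,:512];K=c["mtx"]
P=np.stack([(u-K[0,2])/K[0,0]*d,(v-K[1,2])/K[1,1]*d,d],-1)
W=(P-c["t"])@c["R"];np.save("pics/W3.npy",W)
T=np.array([530.4,90.]);a=np.radians(6.94);e=np.array([np.cos(a),np.sin(a)]);f=np.array([-e[1],e[0]])
L=np.stack([(W[...,:2]-T)@e,(W[...,:2]-T)@f,W[...,2]],-1)
def z(n,x0,x1,y0,y1):
    m=(L[...,0]>x0)&(L[...,0]<x1)&(L[...,1]>y0)&(L[...,1]<y1)&(d>0);q=L[m][:,2]
    print(n,m.sum(),np.percentile(q,[10,50,90]) if m.any() else 0)
z("lens",5,35,-110,-70);z("frame",40,46,-120,-70);z("earfar",14,26,-136,-131);z("seat",52,59,-130,-55);z("cliparm",28,32,-8,8);z("bar",15,50,-45,45)
E
```

```text
time_s: 10.3
tcp_pos: [561.0, 4.2, 24.8]
ee_rot: [-180.0, -0.0, 6.9]
ft_force: [-1.3, -0.3, 0.4]
grip_width: -0.0
gripper_force: 0.9
time_s: 11.0
tcp_pos: [559.9, 4.4, 120.5]
ee_rot: [-180.0, 0.1, 6.9]
ft_force: [-1.1, 0.1, -0.8]
grip_width: -0.003
gripper_force: 0.0
lens 12385 [ 26.40835269 168.84611312 202.50525649]
frame 597 [25.12857451 25.97393742 26.7331968 ]
earfar 114 [25.0255408  25.91507351 27.28534115]
seat 1042 [20.22215469 21.15331579 22.02858318]
cliparm 217 [ 6.45503261 58.43703727 59.70897916]
bar 10798 [  6.09230101  59.7049286  200.30350495]
```

View pics/w3.png

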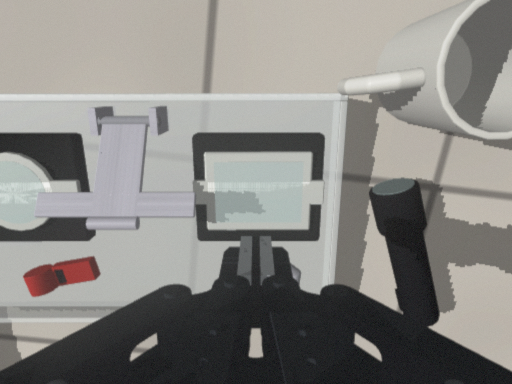

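The rectangular lens is also 5 mm above its seat, so it is home. The clip is still raised, with its arm at about 58 mm at the press point. I'll move over the clip.

```bash
python3 -m jog '[[5,-45,0,0,0],[10.1,-89.2,0,0,0],[10.1,-89.2,0,0,0],[10.1,-89.2,0,0,0],[10.1,-89.2,20,0,0],[10.1,-89.2,30,0,0],[10.1,-89.2,34,0,0],[10.1,-89.2,35,0,0],[10.1,-89.2,35,0,0]]'
python3 -m jog '[[0,0,2,0,0],[0,0,4,0,0],[0,0,6,0,0],[0,0,8,0,0],[0,0,10,0,0],[0,0,12,0,0],[0,0,14,0,0],[0,0,16,0,0],[0,0,18,0,0],[0,0,20,0,0],[0,0,22,0,0],[0,0,24,0,0],[0,0,26,0,0],[0,0,28,0,0],[0,0,30,0,0],[0,0,30,0,0]]'
```

```text
time_s: 11.95
tcp_pos: [560.5, 93.4, 86.9]
ee_rot: [180.0, -0.0, 6.9]
ft_force: [-0.5, -0.5, -0.1]
grip_width: -0.0
gripper_force: 0.0
time_s: 13.55
tcp_pos: [560.2, 93.9, 56.6]
ee_rot: [-180.0, 0.0, 6.9]
ft_force: [0.3, -0.1, 0.9]
grip_width: -0.002
gripper_force: 0.0
```

```bash
python3 -m jog '[[0,0,2,0,0],[0,0,4,0,0],[0,0,6,0,0],[0,0,8,0,0],[0,0,10,0,0],[0,0,12,0,0],[0,0,14,0,0],[0,0,16,0,0],[0,0,18,0,0],[0,0,19,0,0],[0,0,19,0,0]]'
python3 -m jog '[[0,0,1,0,0],[0,0,2,0,0],[0,0,3,0,0],[0,0,4,0,0],[0,0,5,0,0],[0,0,5.5,0,0],[0,0,5.5,0,0],[0,0,5.5,0,0]]'
```

```text
time_s: 14.65
tcp_pos: [560.2, 93.9, 37.6]
ee_rot: [-180.0, 0.0, 6.9]
ft_force: [-0.2, 0.4, 0.5]
grip_width: 0.001
gripper_force: 0.0
time_s: 15.45
tcp_pos: [560.5, 93.9, 32.3]
ee_rot: [180.0, -0.0, 6.9]
ft_force: [-0.3, -0.2, -0.0]
grip_width: 0.001
gripper_force: 0.0
```

```bash
python3 -m jog '[[0,0,0.5,0,0],[0,0,1,0,0],[0,0,1.3,0,0],[0,0,1.3,0,0],[0,0,1.3,0,0]]'; python3 -m jog '[[0,0,-10,0,0],[0,0,-40,0,0],[0,0,-80,0,0],[0,0,-100,0,0],[0,0,-100,0,0],[0,0,-100,0,0],[0,0,-100,0,0]]'
python3 - <<'E'
from bench import manip,get_image,camera_info
import cv2,numpy as np
c=camera_info("wrist");p,d=get_image("wrist");cv2.imwrite("pics/w4.png",p)
v,u=np.mgrid[:384,:512];K=c["mtx"]
P=np.stack([(u-K[0,2])/K[0,0]*d,(v-K[1,2])/K[1,1]*d,d],-1)
W=(P-c["t"])@c["R"]
T=np.array([530.4,90.]);a=np.radians(6.94);e=np.array([np.cos(a),np.sin(a)]);f=np.array([-e[1],e[0]])
L=np.stack([(W[...,:2]-T)@e,(W[...,:2]-T)@f,W[...,2]],-1)
def z(n,x0,x1,y0,y1):
    m=(L[...,0]>x0)&(L[...,0]<x1)&(L[...,1]>y0)&(L[...,1]<y1)&(d>0);q=L[m][:,2]
    print(n,m.sum(),np.percentile(q,[10,50,90]) if m.any() else 0)
z("hinge end",55,65,-8,8);z("cliparm",28,34,-8,8);z("barL",10,18,25,45);z("barR",10,18,-45,-25);z("roundseat",52,59,55,130);z("rectframe",40,46,-110,-70);z("roundear",14,26,131,136)
E
```

```text
time_s: 15.95
tcp_pos: [560.5, 93.9, 31.1]
ee_rot: [180.0, -0.0, 6.9]
ft_force: [0.2, 0.4, 0.1]
grip_width: 0.002
gripper_force: 0.5
time_s: 16.65
tcp_pos: [559.2, 94.0, 129.8]
ee_rot: [-180.0, 0.1, 6.9]
ft_force: [0.4, -0.8, -0.8]
grip_width: -0.006
gripper_force: 0.0
hinge end 306 [31.34466289 32.18428449 33.08716432]
cliparm 498 [ 31.83648183 168.55073341 179.89207802]
barL 374 [ 6.05036536 31.77343983 32.73940846]
barR 397 [ 5.86686125 31.69144645 32.85577947]
roundseat 956 [20.38735636 21.19688561 22.01728022]
rectframe 423 [25.0385728  25.93276815 26.98652103]
roundear 91 [25.144402   25.87688889 26.82155117]
```

View pics/w4.png

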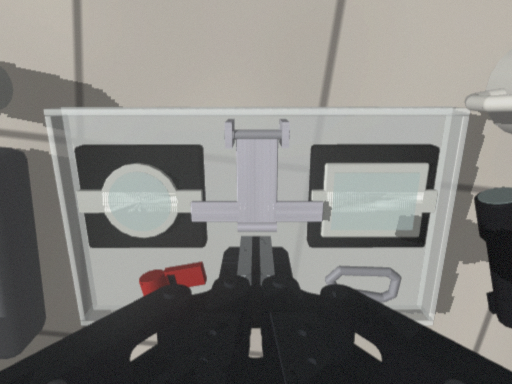

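The clip lies flat, with its bar at 31.7 mm and its hinge end at 32.2 mm. Both lenses are home and the loose things are where they were. I'll raise the hand and hand in.

```bash
python3 -m jog '[[0,0,-40,0,0],[0,0,-80,0,0],[0,0,-80,0,0],[0,0,-80,0,0],[0,0,-80,0,0]]'; python3 -c "
from bench import manip
print(manip.close_job())"
```

```text
time_s: 17.2
tcp_pos: [559.2, 93.9, 209.1]
ee_rot: [-180.0, 0.2, 6.9]
ft_force: [0.2, 0.4, -0.4]
grip_width: -0.0
gripper_force: 0.0
the job is handed in; nothing more can be done
None
```

I pressed the round lens, then the rectangular lens, then the clip; depth checks showed both lenses home and the clip flat, and I raised the hand clear and handed the job in at about 17 s (no verdict was shown).

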